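# Lock a card tube in the marking jig and hold the sprung awl on its ringed spot

## Task

Turn both keeper knobs of the plywood jig clockwise to their stops so that their steel fingers lie across the card tube. Then take the sprung awl out of its leaning holder and hold it upright with its point inside the small ring drawn on top of the tube (not on the cross), pressing gently so that the sprung pin sinks about half way into its sleeve, and leave the tube and the things round about undisturbed. Finish while still holding the awl pressed there: do not lift it off, let go or put it down.

Things in the scene. Friction and masses are not known exactly. Their poses are not given: they have to be found in the camera images.
- jig: Fixed plywood jig, base 160 (x) x 290 (y) x 12 mm; origin at the centre of its underside, on the table. z up. The tube lies along its y axis in the middle, between two rails 18 mm high. On 11 mm radius posts stand two keeper knobs: keeper_near at jig (-55, +85) mm and keeper_far at jig (+55, -85) mm. Turned about z by up to 0.2 rad either way.
- keeper_near (a joint): Turn of the knob on the jig's near left post, rad: 0 open, 1.45 at the stop, clockwise from above grows, stays where left (friction about 0.06 N m). Starts between 0 and 0.4. The wing grip and the steel finger below it point along jig angle (from jig +x towards +y) 1.45 - value; so the finger points along jig +x, across the tube, at the stop.
- keeper_far (a joint): The same for the knob on the jig's far right post: 0 open, 1.45 at the stop, clockwise from above. Its finger points along jig angle pi + 1.45 - value; so along jig -x, across the tube, at the stop.
- keeper_near_grip (a point): Point on the vertical axis of the near left knob, 92 mm above the table, 10 mm below the top of its black wing grip. The wing is a bar 44 long x 12 wide x 28 mm tall (74 to 102 mm above the table), centred on the axis. The finger under it is 14 wide, 6 thick (63 to 69 mm above the table) and reaches 54 mm from the axis.
- keeper_far_grip (a point): The same point on the far right knob, of the same size.
- tube: Loose card tube lying along the jig's y axis, 53 wide, 228 long, 49 mm tall, 60 g, flattened underneath; origin at the centre of its underside, 12 mm above the table, y along the tube. It may lie up to 20 mm along from the jig's middle. Its top is 61 mm above the table, 2 mm under the keeper fingers.
- spot (a point): The spot to touch: centre of the small drawn ring, 16 mm across with a dot in it, on the top line of the tube, 30 mm from its middle towards its +y (left) end, 61 mm above the table. A plain diagonal cross is drawn 30 mm to the other side of the middle: not that.
- holder: Fixed wooden holder, foot 85 (x) x 70 (y) mm; origin at the centre of its underside, on the table; z up. Carries a block 60 x 60 x 28 mm that leans 0.35 rad (20 degrees) towards holder -x (roughly towards the robot), with a 17 mm through hole square to its face. Stands at the left or the right end of the jig, turned by up to 0.3 rad. The awl in it reaches 185 mm above the table.
- awl: Loose sprung awl, about 100 g. Origin on its axis at the lower end of the steel sleeve; z along its axis to the handle's top. Sleeve radius 7, z 0 to 40 mm; collar radius 14, z 40 to 46 mm, rests on the holder's block; round wooden handle radius 11, z 46 to 130 mm: grasp at about z = 95 mm. It starts in the holder, leaning with it by 0.35 rad: draw it out along its axis by 70 mm or more.
- awl_tip (a point): Point of the awl's sprung pin (pin radius 3 mm, rounded-off tip), 20 mm below the sleeve's end (awl z = -20 mm) when not pressed.
- awl_pin (a joint): How far the sprung pin is pressed into the sleeve, m: 0 free, 0.012 fully in. Spring about 1.5 N at 0, rising 0.5 N per mm, to 7.5 N fully in; half way is about 4.5 N.
- mug: Loose white mug 82 mm across, 94 mm tall, at the other end of the jig from the holder; a bystander. Origin under its centre.
- masking: Loose flat roll of masking tape 104 mm across, 25 mm tall; a bystander.
- paint_a: Loose paint bottle 38 mm across, 100 mm tall; a bystander.
- paint_b: Loose paint bottle 40 mm across, 105 mm tall; a bystander.
- glue: Loose glue bottle 41 x 53 mm, 186 mm tall; a bystander.
- cleartape: Loose roll of tape 94 mm across, 48 mm tall; a bystander.
- rollend: Loose short card roll lying down, 47 x 66 x 44 mm; a bystander.
There are look-alikes about, which are no part of the job. What is shaped like the holder but yellow is not meant.

How it is judged (in metres and radians):
On the way, in this order (a step that is already met when the one before it is completed fails the run):
1. both keeper knobs are turned to their stops (value of joint each of keeper_near, keeper_far above 1.35 rad), for 0.2 s.
2. the awl is drawn clear of its holder (z of awl_tip in the frame of holder above 0.105 m and contact force between the fingers and awl above 1 N), for 0.1 s.
At the end, for the whole second after the job is handed in: Both keepers within 0.1 rad of their stops; the awl held by the fingers only, upright within 0.15 rad, its point inside the drawn ring (8 mm of its centre) and touching the tube with 1.5 to 9 N, the pin pressed in by 2 to 10.5 mm, still; the tube lying in the jig within 15 mm of where it lay (all of step 1 and horizontal distance between awl_tip and spot below 0.008 m and distance between awl_tip and spot below 0.01 m and angle between awl's own z axis and vertical below 0.15 rad and value of joint awl_pin between 0.002 and 0.0105 m and contact force between awl and tube between 1.5 and 9 N and contact force between the fingers and awl above 2 N and contact force between awl and jig below 0.2 N and contact force between awl and holder below 0.2 N and linear speed of awl below 0.02 m/s and z of tube in the frame of jig below 0.018 m and angle between the y axis of tube and the y axis of jig, either way round below 0.1 rad and distance of tube from where it was at the start of the episode below 0.015 m); the arm keeps its last pose, push and grip.
It fails at once if the awl is pressed hard on the tube (over 20 N) (contact force between awl and tube above 20 N).
It fails at once if a bystander is moved by over 30 mm (distance of any of mug, masking, paint_a, paint_b, glue, cleartape, rollend from where it was at the start of the episode above 0.03 m).
It also fails if it takes over 58 s, if anything falls off the work surface, if the arm or the gripper's body presses on something with over 40 N, if the wrist force passes 120 N, or if a joint passes its speed limit or range.

## Robot

A 7-joint arm with a two-finger parallel gripper is mounted at the origin on a cart in front of the work surface, level with it; the furniture and walls round the work are solid. World frame = base frame: x ahead of the robot, y to its left, z up, the work surface at z = 0. Lengths are in mm, angles in rad, forces in N, time in s.
With the tool pointing down it reaches from about 425 to 950 mm from the base axis. Payload 4.7 kg.
Tool frame: the origin (TCP) lies midway between the tips of the shut fingers; the grasp point (between the pads) lies 19 mm behind it; z points along the fingers, y is the line along which they close (so a half turn about z gives the same grasp; the last joint's range is limited). The gripper opens to 85 mm and grips with 20 to 120 N. Pads are 22 mm wide; open, the fingers measure 114 mm over their backs; the gripper's body (76 mm by 85 mm) begins 54 mm behind the grasp point. The pads swing forward as they close: fully open they stand 13 mm farther back than shut.
Start: joints at [1.11, 0.469, -0.049, 1.532, 0.024, 1.141, -0.082], TCP at [282.538, -613.042, 231.335] pointing down, gripper open.
Joint ranges: [-2.59, 2.59], [-0.33, 1.99], [-1.39, 1.29], [0.1, 2.45], [-1.04, 4.18], [0.21, 1.99], [-2.66, 2.66]. Speed limits (rad/s): [2.57, 2.57, 3.14, 3.14, 3.14, 3.14, 3.14].

## Interface

Orientations are given as a rotation vector (axis times angle).
In Python, from rig import env, imaging, job gives the robot as it stands.
- The arm moves only by the tool play_rows, never from a script. Its argument "series" is one flat list of numbers, 4 for each row, row after row: the shift along the tool's x, y, z in cm, then the turn about the tool's z in units of 10 degrees (1.0 is 10 degrees). A call has exactly 5 rows; each row shifts and turns the commanded pose from where the row before left it, along the tool's axes as they then stand; what a row does not reach is not made up. A row lasts 1/8 s, in which the tool goes at most 62.5 mm and 10.7 degrees, less where a joint would pass 70% of its speed; a pose out of reach is approached as far as the arm can. A call is refused whole if a number of a shift passes 6.25 or a number of a turn 1, either way. A call with a gripper value outside its range is refused whole. "grip" is the opening, from 0 (shut) to 1 (fully open), set as the call begins (left out, the last holds). The fingers move at their own pace and stop on an object; "squeeze" is the grip in N (left out, the last holds). Time passes only in rows, so rows that do not move let the fingers close, or fill a call up. It gives the time, the measured TCP pose, the force, the opening and the grip force at its end, in the units of the state.
- env.get_state(): the state, without advancing time (a new reading comes with each control period).
- imaging.read_camera(name): name is "scene" or "side" or "wrist"; returns (picture, depth): 384x512x3 uint8, red, green, blue; 384x512 float32, mm along the optical axis (not along the pixel's ray), 0 where there is no reading.
- imaging.get_calibration(name): a dict with "K" (3x3 intrinsics, pixels), "k1" (the pictures are not rectified: a ray, as slopes to the right and down, at radius r is drawn at 1 + k1 r^2 times it, then the intrinsics apply), "cam_to_world" (4x4, takes a point from camera to world coordinates). Camera axes: x right, y up, looking along -z (the intrinsics and any distortion apply to the point x, -y, -z); pixel columns grow to the right and rows downward; lengths in mm; the calibration is good to about 2 mm. A picture is of the moment at which its call begins: read the wrist's pose just before it. get_calibration takes no time and is no camera call; for the wrist camera it gives the pose at the moment of the call.
- job.finish_job(): hands the job in; it is judged then, once.
The state is a dict: "time_s": time; "q": joint angles; "qvel": joint speeds; "effort": joint torques, N m; "eef_pos": TCP position; "orientation": TCP orientation; "force": force on the tool from outside, world axes, zero at the start; "torque": the same for the moment, N m; "opening": finger opening in mm; "finger_force": force on a finger pad.
Only numpy, scipy, OpenCV 4.12 (cv2) and the standard library are available. Lean on these libraries where they do the work, as an engineer would, in place of code of your own. Each camera call takes 0.05 s, during which the arm holds its last target. There are 200 camera calls.

## Working session

There is one attempt and no reset: what is moved stays moved. The work goes in short steps, Python scripts to look and compute and a tool call to move; the robot and the scene stay as the last step left them, time stands still between calls to the robot, and variables do not carry over. Pictures are saved under pics/ and viewed, at most 10 in all, crops included, and the job is handed in when it is done.

Besides the shell and the picture viewer there is one more tool, called as name(argument=value, ...) on one line, values as JSON. play_rows: Moves the arm, as the interface text tells. Its arguments: {"type":"object","properties":{"series":{"type":"array","items":{"type":"number"}},"grip":{"type":"number"},"squeeze":{"type":"number"}},"required":["series"]}

```bash
mkdir -p pics; ls; cat > h.py <<'E'
import numpy as np,cv2
from scipy.spatial.transform import Rotation as R
from rig import env,imaging,job
def ray(c,u,v):
    K=np.array(c["K"]);p=np.array([(u-K[0,2])/K[0,0],(v-K[1,2])/K[1,1]]);q=p.copy()
    for _ in range(20): q=p/(1+c["k1"]*(q@q))
    M=np.array(c["cam_to_world"]);return M[:3,3],M[:3,:3]@np.array([q[0],-q[1],-1])
def onplane(c,u,v,z):
    o,d=ray(c,u,v);return o+d*(z-o[2])/d[2]
def atdepth(c,u,v,dep):
    o,d=ray(c,u,v);return o+d*dep
def proj(c,P):
    K=np.array(c["K"]);M=np.array(c["cam_to_world"]);p=M[:3,:3].T@(np.array(P,float)-M[:3,3])
    s=np.array([p[0],-p[1]])/-p[2];s=s*(1+c["k1"]*(s@s));return K[0,0]*s[0]+K[0,2],K[1,1]*s[1]+K[1,2]
E
python3 - <<'E'
from h import *
for n in("scene","side"):
    p,d=imaging.read_camera(n);np.savez("pics/%s0.npz"%n,p=p,d=d);cv2.imwrite("pics/%s0.png"%n,cv2.resize(p[:,:,::-1],(800,600),interpolation=cv2.INTER_CUBIC))
    c=imaging.get_calibration(n);print(n,np.round(c["cam_to_world"],3).tolist(),c["K"],c["k1"])
s=env.get_state();print(s)
E
```

```text
pics
scene [[-0.687, 0.463, -0.56, -363.196], [-0.727, -0.437, 0.53, 1092.596], [0.001, 0.771, 0.637, 1196.875], [0.0, 0.0, 0.0, 1.0]] [[422.75536248   0.         254.44614209]
 [  0.         422.75536248 187.24471243]
 [  0.           0.           1.        ]] -0.017971289248089682
side [[0.974, 0.145, -0.175, 330.373], [-0.228, 0.592, -0.773, -931.787], [-0.008, 0.793, 0.609, 941.095], [0.0, 0.0, 0.0, 1.0]] [[378.13946791   0.         246.38212072]
 [  0.         378.13946791 187.43469497]
 [  0.           0.           1.        ]] -0.12303524928805622
{'time_s': 0.1, 'q': array([ 1.11009163,  0.46935662, -0.04862652,  1.53357218,  0.02408212,
        1.14101354, -0.08230029]), 'qvel': array([-6.11470988e-04, -3.00859085e-03,  2.03697389e-04, -9.35485603e-04,
       -2.78455567e-05,  1.02071043e-03, -6.89059941e-04]), 'effort': array([ 1.17262487e-03, -5.11513782e+01, -4.66409989e-02, -2.38391644e+01,
        1.08078765e-02,  4.38675896e-03,  2.12422941e-05]), 'eef_pos': array([ 282.30718545, -612.54662949,  230.3702418 ]), 'orientation': array([-3.06696199e+00, -6.72727848e-01,  6.42082904e-04]), 'force': array([ 0.07055913,  0.38760724, -0.55448077]), 'torque': array([-0.02119345, -0.03463826,  0.00898201]), 'finger_force': 0.0, 'opening': 85.29306616435379}
```

View pics/scene0.png

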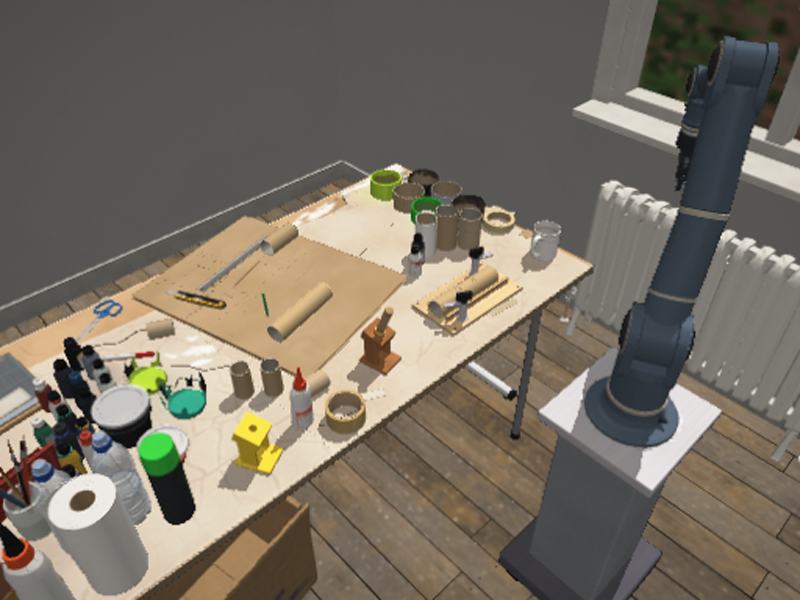

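View pics/side0.png

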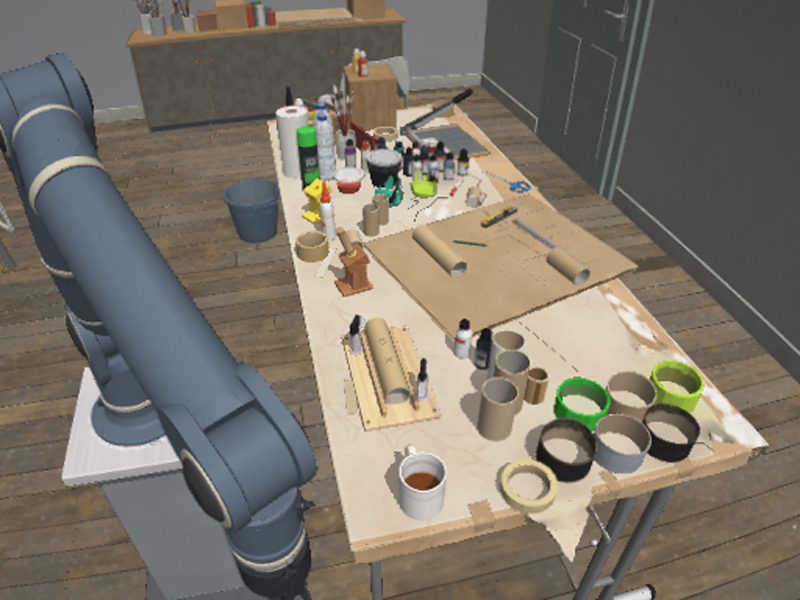

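Scene view: the jig is at about (467,300), with knobs at (463,300) near and (477,258) far. The brown holder with the awl is at (380,345), the yellow look-alike at (258,440). The mug is at (546,240). Side view: the jig is at (390,375), knobs at (355,335) and (422,380), holder at (352,270), mug at (423,485). The brown holder fits the description: it stands at the jig's left end, is brown, and carries the awl. The yellow one doesn't. I'll confirm this in an enlarged crop and get coarse positions.

```bash
python3 - <<'E'
from h import *
S=np.load("pics/scene0.npz");D=np.load("pics/side0.npz")
a=S["p"][140:245,220:360];b=D["p"][140:275,195:285]
a=cv2.resize(a[:,:,::-1],None,fx=3,fy=3,interpolation=cv2.INTER_CUBIC)  #420x315
b=cv2.resize(b[:,:,::-1],None,fx=4,fy=4,interpolation=cv2.INTER_CUBIC)  #360x540
im=np.zeros((540,780,3),np.uint8);im[:315,:420]=a;im[:540,420:780]=b
cv2.imwrite("pics/crop1.png",im)
cs=imaging.get_calibration("scene");cd=imaging.get_calibration("side")
k=.64
for n,c,d,u,v,z in[("jigknobN",cs,S["d"],463*k,297*k,100),("jigknobF",cs,S["d"],477*k,253*k,100),("awltop",cs,S["d"],387*k,313*k,185),("mug",cs,S["d"],546*k,226*k,94),
 ("sN",cd,D["d"],357*k,320*k,100),("sF",cd,D["d"],423*k,365*k,100),("sawl",cd,D["d"],345*k,233*k,185),("glue",cd,D["d"],326*k,190*k,180)]:
    print(n,np.round(onplane(c,u,v,z)),np.round(atdepth(c,u,v,d[int(v),int(u)])))
c=imaging.get_calibration("wrist");print(np.round(c["cam_to_world"],3).tolist(),c["K"],c["k1"]);s=env.get_state();print(s["eef_pos"],R.from_rotvec(s["orientation"]).as_matrix().round(3).tolist())
E
```

```text
jigknobN [472.  69. 100.] [479.  60.  91.]
jigknobF [ 575. -103.  100.] [ 585. -116.   89.]
awltop [490. 319. 185.] [487. 321. 188.]
mug [ 530. -363.   94.] [ 545. -388.   75.]
sN [490.  54. 100.] [491.  61.  94.]
sF [ 593. -116.  100.] [ 593. -114.   98.]
sawl [508. 283. 185.] [511. 300. 174.]
glue [497. 525. 180.] [502. 566. 159.]
[[0.419, 0.867, 0.27, 350.11], [-0.908, 0.401, 0.122, -580.959], [-0.003, -0.296, 0.955, 373.049], [0.0, 0.0, 0.0, 1.0]] [[276.09565488   0.         253.3677958 ]
 [  0.         276.09565488 188.38687376]
 [  0.           0.           1.        ]] -0.023220193162476335
[ 282.30718545 -612.54662949  230.3702418 ] [[0.908, 0.419, -0.001], [0.419, -0.908, 0.002], [-0.0, -0.002, -1.0]]
```

View pics/crop1.png

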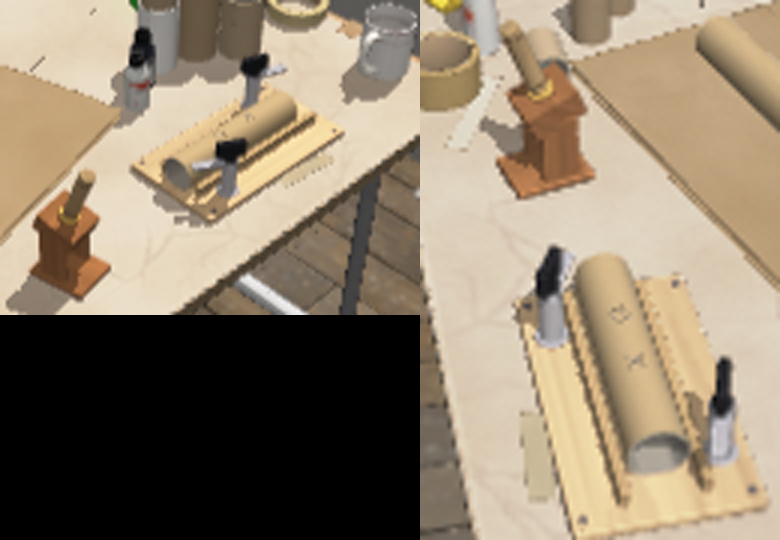

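The crop confirms the brown holder with the awl and brass collar. The ring is at crop (620,313) and the cross at (636,360), further right. Next I'll move the wrist camera above the jig.

play_rows(series=[4.1,-3.7,-0.6,0,4.1,-3.7,-0.6,0,4.1,-3.7,-0.6,0,4.1,-3.7,-0.6,0,4.1,-3.7,-0.6,0], grip=1)

```text
time_s: 0.72
eef_pos: [391.6, -357.3, 261.3]
orientation: [-3.068, -0.673, 0.0]
force: [1.2, -0.2, 0.6]
opening: 85.7
finger_force: 0.0
```

play_rows(series=[4.1,-3.7,-0.6,0,4.1,-3.7,-0.6,0,4.1,-3.7,-0.6,0,4.1,-3.7,-0.6,0,4.1,-3.7,-0.6,0])

```text
time_s: 1.35
eef_pos: [500.2, -103.8, 291.4]
orientation: [3.068, 0.673, -0.0]
force: [0.8, -0.4, -0.3]
opening: 85.8
finger_force: 0.0
```

play_rows(series=[4.1,-3.7,-0.6,0,4.1,-3.7,-0.6,0,0,0,0,0,0,0,0,0,0,0,0,0])

```text
time_s: 1.98
eef_pos: [543.0, -5.6, 302.9]
orientation: [3.069, 0.669, -0.002]
force: [-0.3, -0.2, -0.1]
opening: 85.4
finger_force: 0.0
```

```bash
python3 - <<'E'
from h import *
s=env.get_state();print(s["time_s"],s["q"].round(3),s["eef_pos"].round(1),R.from_rotvec(s["orientation"]).as_matrix().round(3).tolist())
c=imaging.get_calibration("wrist");p,d=imaging.read_camera("wrist");np.savez("pics/w1.npz",p=p,d=d,M=c["cam_to_world"])
cv2.imwrite("pics/w1.png",cv2.resize(p[:,:,::-1],(800,600),interpolation=cv2.INTER_CUBIC))
E
```

```text
1.975 [ 0.286  0.225 -0.422  1.733  0.099  1.205 -1.304] [543.   -5.6 302.9] [[0.909, 0.416, -0.001], [0.416, -0.909, -0.001], [-0.001, 0.0, -1.0]]
```

View pics/w1.png

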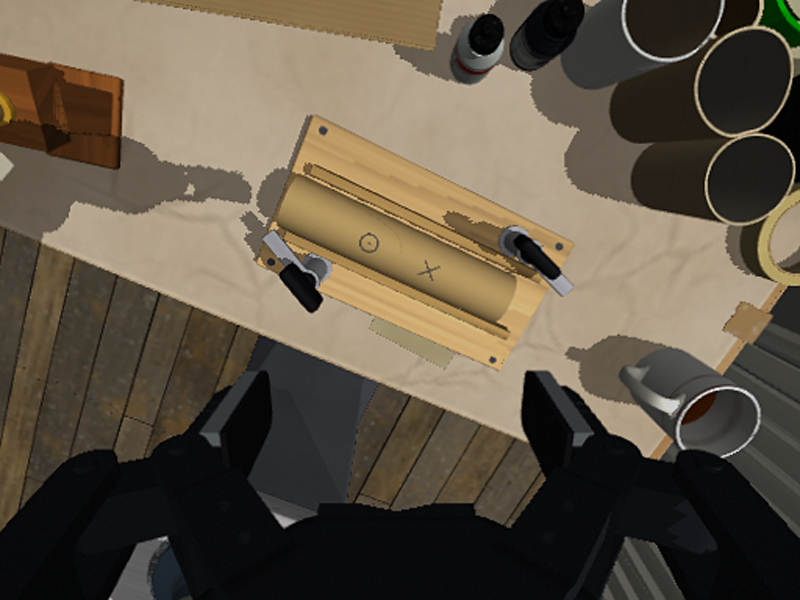

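The wrist view shows the jig's screws at (322,130), (270,262), (560,245) and (492,360). The ring is at (369,242), the cross at (429,270), and the wings are near (300,285) and far (538,255). I'll refine these with masks.

```bash
python3 - <<'E'
from h import *
w=np.load("pics/w1.npz");p=w["p"];d=w["d"];c=imaging.get_calibration("wrist");c=dict(c);c["cam_to_world"]=w["M"]
g=cv2.cvtColor(p,cv2.COLOR_RGB2GRAY).astype(float)
def dark(u,v,r,thr):
    u,v=int(u*.64),int(v*.64);win=g[v-r:v+r+1,u-r:u+r+1];wt=np.clip(np.median(win)-thr-win,0,None)
    yy,xx=np.mgrid[v-r:v+r+1,u-r:u+r+1];return (wt*xx).sum()/wt.sum(),(wt*yy).sum()/wt.sum()
sc=[onplane(c,*dark(u,v,5,25),12)[:2] for u,v in((322,130),(270,262),(492,360),(560,245))]
print("screws",np.round(sc,1).tolist())
ctr=np.mean(sc,0);e=(sc[0]-sc[3])+(sc[1]-sc[2]);yaw=np.arctan2(-e[0],e[1]);print("ctr",ctr,"yaw",yaw)
f=(sc[3]-sc[2])+(sc[0]-sc[1]);print("yaw from x",np.arctan2(f[1],f[0]),np.linalg.norm(e)/2,np.linalg.norm(f)/2)
A=np.array([[np.cos(yaw),-np.sin(yaw)],[np.sin(yaw),np.cos(yaw)]])
for n,q in(("near",(-55,85)),("far",(55,-85))):
    P=ctr+A@np.array(q);print(n,P.round(1),"px800",np.round(np.array(proj(c,[*P,102]))/.64))
r=onplane(c,*dark(369,242,9,15),61);x=onplane(c,*dark(429,270,8,15),61);print("ring",r,"cross",x,A.T@(r[:2]-ctr),A.T@(x[:2]-ctr))
# wings
for n,u,v in(("near",300,285),("far",538,258)):
    u,v=int(u*.64),int(v*.64);m=np.zeros(g.shape,np.uint8);m[v-25:v+26,u-28:u+28]=(p.max(2)[v-25:v+26,u-28:u+28]<45)
    k,lab,st,ce=cv2.connectedComponentsWithStats(m);i=1+st[1:,4].argmax();ys,xs=np.where(lab==i)
    dd=d[ys,xs];print(n,"area",st[i,4],"bbox800",(st[i,:4]/.64).round(),"depths",np.percentile(dd,[2,50,98]))
    pts=np.array([atdepth(c,a,b,z) for a,b,z in zip(xs,ys,dd)]);t=pts[pts[:,2]>97]
    print(len(t),t.mean(0).round(1));(cx,cy),(ww,hh),_=rr=cv2.minAreaRect(t[:,:2].astype(np.float32));print(rr);
    C=np.cov(t[:,:2].T);ev,E=np.linalg.eigh(C);print("ang",np.arctan2(E[1,1],E[0,1])-yaw)
E
```

```text
screws [[606.9, 101.0], [466.5, 102.5], [463.4, -157.7], [604.3, -159.1]]
ctr [535.26367935 -28.34876887] yaw -0.01116339486631504
yaw from x -0.010532761201734506 260.12899583336525 140.67649844231235
near [481.2  57.3] px800 [297. 292.]
far [ 589.3 -114. ] px800 [541. 261.]
ring [533.88074496  20.05972685  61.        ] cross [533.2923726  -40.26891087  61.        ] [-1.92324015 48.39004147] [ -1.83811743 -11.94140527]
near area 453 bbox800 [280. 262.  42.  50.] depths [354.255448   362.18096924 385.17936523]
278 [484.3  57.  103.9]
((541.97314453125, 52.339786529541016), (40.57509994506836, 141.99130249023438), 85.13996124267578)
ang -2.64781546479528
far area 400 bbox800 [505. 234.  56.  45.] depths [346.7135614  352.81071472 422.5892804 ]
272 [ 590.4 -110.6  103.9]
((602.1800537109375, -54.201507568359375), (160.90524291992188, 14.840620994567871), 78.46694946289062)
ang 1.3405753903926103
```

```bash
python3 - <<'E'
from h import *
w=np.load("pics/w1.npz");p=w["p"];d=w["d"];c=dict(imaging.get_calibration("wrist"));c["cam_to_world"]=w["M"]
yaw=-.011
vv,uu=np.where((d>0)&(d<480));
P=np.array([atdepth(c,a,b,d[b,a]) for a,b in zip(uu,vv)]);col=p[vv,uu].max(1)
for n,ax in(("near",(482,57)),("far",(589.5,-113.5))):
    r=np.linalg.norm(P[:,:2]-ax,axis=1)
    t=P[(r<32)&(P[:,2]>98)&(P[:,2]<108)&(col<60),:2].astype(np.float32)
    (cx,cy),(a,b),an=cv2.minAreaRect(t);m=t.mean(0);ev,E=np.linalg.eigh(np.cov(t.T))
    print(n,len(t),"rect",round(cx,1),round(cy,1),round(a,1),round(b,1),"mean",m,"jig ang",(np.arctan2(E[1,1],E[0,1])-yaw)%np.pi)
    f=P[(r<75)&(r>25)&(P[:,2]>64)&(P[:,2]<76)&(col>90)]
    print(" finger",len(f),f[:,:3].mean(0) if len(f) else "", ((np.arctan2(*(f[:,:2].mean(0)-ax)[::-1])-yaw)) if len(f) else "")
E
```

```text
near 268 rect 482.5 57.3 42.6 11.0 mean [483.26886  57.29965] jig ang 1.0785333639002739
 finger 196 [501.88260974  91.96088411  69.09811079] 1.0647018816320153
far 282 rect 590.6 -113.0 41.2 11.4 mean [ 590.3684  -112.24708] jig ang 1.2554213442056357
 finger 115 [ 575.17297799 -154.15992005   69.04355299] -1.8985740725194105
```

Near keeper: axis (482.3,57.3), wing at 61°, still to turn about 62°. Far keeper: axis (590.3,-113.3), wing at 71°, still to turn about 72°. I'll move onto the near knob.

play_rows(series=[-1.45,-4.12,0,0,-1.45,-4.12,0,0,0,0,4,-0.91,0,0,4,-0.91,0,0,4,-0.91])

```text
time_s: 2.65
eef_pos: [482.7, 57.6, 182.5]
orientation: [2.82, 1.382, 0.001]
force: [0.2, 0.1, -0.3]
opening: 85.3
finger_force: 0.0
```

play_rows(series=[0,0,4,-0.91,0,0,3,0,0,0,1,0,0,0,0,0,0,0,0,0])

```text
time_s: 3.28
eef_pos: [483.8, 58.8, 104.6]
orientation: [2.704, 1.596, 0.004]
force: [0.0, 1.0, 0.4]
opening: 85.2
finger_force: 0.0
```

```bash
python3 - <<'E'
from h import *
s=env.get_state();M=R.from_rotvec(s["orientation"]).as_matrix();print(s["time_s"],s["q"].round(3),s["eef_pos"].round(1),np.degrees(np.arctan2(M[1,0],M[0,0])),M.round(3)[:,2])
t=np.array([482.3,57.3,76]);print("tool delta cm",(M.T@(t-s["eef_pos"])/10).round(2))
E
```

```text
3.275 [ 0.213  0.375 -0.51   2.074  0.266  0.752 -0.967] [483.8  58.8 104.6] 61.1088765318007 [ 0.003  0.    -1.   ]
tool delta cm [-0.21 -0.06  2.86]
```

play_rows(series=[-0.1,0,1.4,0,-0.1,0,1.4,0,0,0,0,0,0,0,0,0,0,0,0,0])

```text
time_s: 3.9
eef_pos: [482.1, 57.2, 75.6]
orientation: [2.705, 1.598, 0.001]
force: [-0.6, -0.2, -0.4]
opening: 85.3
finger_force: 0.0
```

play_rows(series=[0,0,0,0,0,0,0,0,0,0,0,0,0,0,0,0,0,0,0,0], grip=0, squeeze=25)

```text
time_s: 4.53
eef_pos: [482.7, 56.6, 75.5]
orientation: [2.704, 1.597, 0.002]
force: [2.1, -2.0, -0.3]
opening: 11.2
finger_force: 30.9
```

play_rows(series=[0,0,0,0,0,0,0,0,0,0,0,0,0,0,0,0,0,0,0,0])

```text
time_s: 5.15
eef_pos: [482.6, 56.6, 75.5]
orientation: [2.704, 1.597, 0.002]
force: [3.9, -2.3, -0.9]
opening: 11.4
finger_force: 30.9
```

play_rows(series=[0,0,0,0.9,0,0,0,0.9,0,0,0,0.9,0,0,0,0.9,0,0,0,0.9])

```text
time_s: 5.78
eef_pos: [482.5, 56.9, 75.5]
orientation: [3.111, 0.433, 0.003]
force: [4.1, -3.2, 0.0]
opening: 11.5
finger_force: 30.9
```

play_rows(series=[0,0,0,0.9,0,0,0,0.8,0,0,0,0,0,0,0,0,0,0,0,0])

```text
time_s: 6.4
eef_pos: [482.5, 57.0, 75.5]
orientation: [-3.141, 0.02, -0.003]
force: [5.1, -2.1, -0.2]
opening: 11.5
finger_force: 30.9
```

```bash
python3 - <<'E'
from h import *
s=env.get_state();M=R.from_rotvec(s["orientation"]).as_matrix();print(s["time_s"],s["q"].round(3),s["eef_pos"].round(1),np.degrees(np.arctan2(M[1,0],M[0,0])),M.round(3)[:,2],s["force"],s["torque"],s["finger_force"],s["opening"])
E
```

```text
6.4 [-0.021  0.384 -0.223  2.11   0.136  0.659 -1.92 ] [482.5  57.   75.5] -0.7351264749564317 [ 0.002  0.    -1.   ] [ 5.05012433 -2.13541714 -0.19203004] [-0.46096564 -0.94853003  0.09891861] 30.92122161620889 11.501715270626974
```

play_rows(series=[0,0,0,0.25,0,0,0,0,0,0,0,0,0,0,0,0,0,0,0,0])

```text
time_s: 7.02
eef_pos: [482.5, 57.0, 75.6]
orientation: [3.14, -0.083, 0.003]
force: [3.8, -2.4, -0.1]
opening: 11.5
finger_force: 40.2
```

```bash
python3 - <<'E'
from h import *
s=env.get_state();M=R.from_rotvec(s["orientation"]).as_matrix();print(np.degrees(np.arctan2(M[1,0],M[0,0])),s["force"],s["torque"])
E
```

```text
-3.045824959855321 [ 3.75365422 -2.40027352 -0.13875616] [-0.64407429 -0.98717656  0.86910363]
```

play_rows(series=[0,0,0,-0.25,0,0,0,0,0,0,0,0,0,0,0,0,0,0,-5,0], grip=1)

```text
time_s: 7.65
eef_pos: [478.9, 56.6, 122.9]
orientation: [3.14, -0.023, -0.014]
force: [0.7, 0.3, 0.0]
opening: 85.4
finger_force: 0.0
```

play_rows(series=[0,0,-5,0,3.0,4.1,0,0,3.0,4.1,0,0,3.0,4.1,0,0,3.0,4.1,0,0])

```text
time_s: 8.28
eef_pos: [600.0, -109.9, 175.3]
orientation: [-3.141, 0.023, 0.0]
force: [0.4, 0.5, 0.2]
opening: 85.4
finger_force: 0.0
```

play_rows(series=[0,0,0,-0.93,0,0,0,-0.93,0,0,0,-0.93,0,0,0,-0.93,0,0,0,-0.93])

```text
time_s: 8.9
eef_pos: [599.0, -108.6, 175.1]
orientation: [-2.892, -1.226, 0.001]
force: [-0.3, 1.0, 0.2]
opening: 85.6
finger_force: 0.0
```

play_rows(series=[0,0,2,-0.93,0,0,2,-0.93,0,0,2,-0.6,0,0,0,0,0,0,0,0])

```text
time_s: 9.52
eef_pos: [599.7, -108.7, 116.0]
orientation: [2.571, 1.805, 0.001]
force: [-0.2, 0.9, -0.2]
opening: 85.3
finger_force: 0.0
```

```bash
python3 - <<'E'
from h import *
s=env.get_state();M=R.from_rotvec(s["orientation"]).as_matrix();print(s["time_s"],s["q"].round(3),s["eef_pos"].round(1),np.degrees(np.arctan2(M[1,0],M[0,0])),M.round(3)[:,2])
t=np.array([590.3,-113.3,76]);print("tool delta cm",(M.T@(t-s["eef_pos"])/10).round(2))
E
```

```text
9.525 [ 0.414  0.517 -0.411  1.789  0.258  0.887 -0.46 ] [ 599.7 -108.7  116. ] 70.14764646152106 [ 0.001 -0.    -1.   ]
tool delta cm [-0.75 -0.73  3.99]
```

play_rows(series=[-0.35,-0.35,1,0,-0.4,-0.4,1,0,0,0,1,0,0,0,1,0,0,0,0,0])

```text
time_s: 10.15
eef_pos: [589.1, -113.1, 74.2]
orientation: [-2.568, -1.807, 0.002]
force: [0.7, 1.2, -0.5]
opening: 85.0
finger_force: 0.0
```

play_rows(series=[0,0,0,0,0,0,0,0,0,0,0,0,0,0,0,0,0,0,0,0], grip=0)

```text
time_s: 10.78
eef_pos: [591.1, -113.8, 75.8]
orientation: [2.568, 1.806, 0.004]
force: [4.2, -1.3, -1.5]
opening: 11.4
finger_force: 31.3
```

play_rows(series=[0,0,0,0.9,0,0,0,0.9,0,0,0,0.9,0,0,0,0.9,0,0,0,0.9])

```text
time_s: 11.4
eef_pos: [591.5, -114.0, 75.8]
orientation: [3.066, 0.678, 0.006]
force: [4.9, -1.9, -2.9]
opening: 11.2
finger_force: 31.1
```

play_rows(series=[0,0,0,0.9,0,0,0,0.9,0,0,0,0.9,0,0,0,0,0,0,0,0])

```text
time_s: 12.02
eef_pos: [591.6, -114.2, 75.8]
orientation: [3.139, -0.046, 0.007]
force: [4.0, -2.9, -2.1]
opening: 11.7
finger_force: 32.2
```

```bash
python3 - <<'E'
from h import *
s=env.get_state();M=R.from_rotvec(s["orientation"]).as_matrix();print(s["time_s"],s["eef_pos"].round(1),np.degrees(np.arctan2(M[1,0],M[0,0])),s["force"],s["torque"],s["finger_force"],s["opening"])
E
```

```text
12.025 [ 591.6 -114.2   75.8] -1.6650472387696664 [ 3.99454008 -2.87524801 -2.11158318] [-0.56145196 -0.9503259   0.4973302 ] 32.23226487636566 11.681795559993711
```

Both knobs are at their stops, shown by the torque rise. I'll release and move to look over the holder.

play_rows(series=[0,0,0,-0.1,0,0,0,0,0,0,0,0,0,0,0,0,0,0,-5.5,0], grip=1)

```text
time_s: 12.65
eef_pos: [586.3, -112.7, 126.8]
orientation: [-3.14, 0.021, 0.016]
force: [1.3, -0.9, -0.1]
opening: 85.5
finger_force: 0.0
```

play_rows(series=[0,0,-5.5,0,-1.5,-5.4,-1.7,0,-1.5,-5.4,-1.7,0,-1.5,-5.4,-1.7,0,-1.5,-5.4,-1.7,0])

```text
time_s: 13.28
eef_pos: [531.7, 105.1, 254.1]
orientation: [3.141, -0.021, 0.001]
force: [1.2, 0.7, 0.0]
opening: 85.1
finger_force: 0.0
```

play_rows(series=[-1.5,-5.4,-1.7,0,-1.5,-5.4,-1.7,0,-1.5,-5.4,-1.7,0,0,0,0,0,0,0,0,0])

```text
time_s: 13.9
eef_pos: [489.7, 265.4, 304.0]
orientation: [3.14, -0.021, -0.0]
force: [0.6, -0.2, 0.3]
opening: 85.5
finger_force: 0.0
```

```bash
python3 - <<'E'
from h import *
s=env.get_state();M=R.from_rotvec(s["orientation"]).as_matrix();print(s["time_s"],s["q"].round(3),s["eef_pos"].round(1),np.degrees(np.arctan2(M[1,0],M[0,0])))
c=imaging.get_calibration("wrist");p,d=imaging.read_camera("wrist");np.savez("pics/w2.npz",p=p,d=d,M=c["cam_to_world"])
cv2.imwrite("pics/w2.png",cv2.resize(p[:,:,::-1],(800,600),interpolation=cv2.INTER_CUBIC))
E
```

```text
13.9 [-0.34   0.235 -0.282  1.708  0.07   1.209 -2.224] [489.7 265.4 304. ] -0.7690020938756451
```

View pics/w2.png

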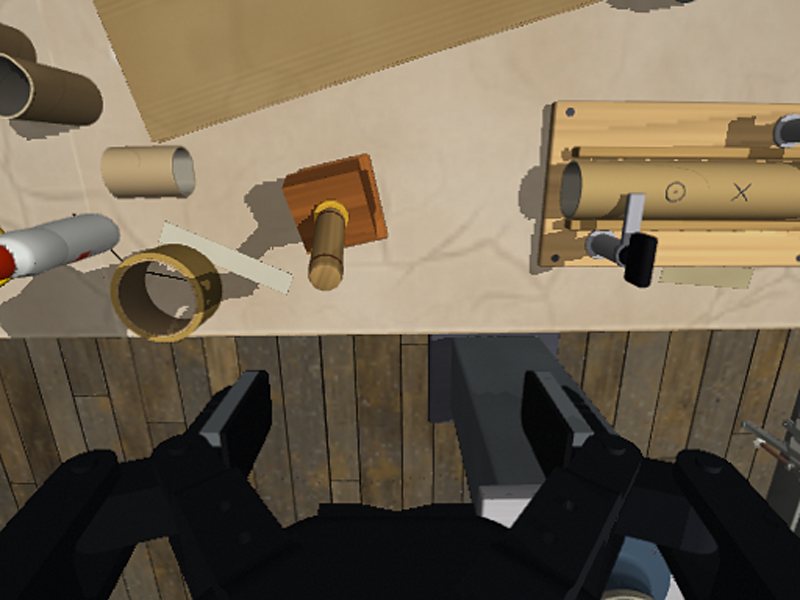

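The view shows the brown holder at (335,200), the awl's collar at (332,213) and its handle top at (324,275). The near keeper's finger lies across the tube. The masking roll and glue are to the left, about 130 px away. Next I'll fit the awl axis and the block from the depth.

```bash
python3 - <<'E'
from h import *
from scipy.optimize import least_squares
w=np.load("pics/w2.npz");p=w["p"];d=w["d"];c=dict(imaging.get_calibration("wrist"));c["cam_to_world"]=w["M"]
U=(int(270*.64),int(400*.64));V=(int(140*.64),int(300*.64))
uu,vv=np.meshgrid(np.arange(*U),np.arange(*V));uu=uu.ravel();vv=vv.ravel();ok=d[vv,uu]>0;uu=uu[ok];vv=vv[ok]
P=np.array([atdepth(c,a,b,d[b,a]) for a,b in zip(uu,vv)]);hsv=cv2.cvtColor(p,cv2.COLOR_RGB2HSV)[vv,uu]
print("z hist",np.histogram(P[:,2],bins=range(-10,200,10)))
blk=(P[:,2]>60)&(P[:,2]<125)&(hsv[:,0]<13)&(hsv[:,1]>120)
B=P[blk]
# plane fit robust
best=None;rng=np.random.default_rng(0)
for _ in range(300):
    q=B[rng.choice(len(B),3,False)];n=np.cross(q[1]-q[0],q[2]-q[0]);l=np.linalg.norm(n)
    if l<50: continue
    n/=l;m=abs((B-q[0])@n)<1.5
    if best is None or m.sum()>best.sum(): best=m
F=B[best];ctr=F.mean(0);n=np.linalg.svd(F-ctr)[2][2];n*=np.sign(n[2])
print("face",len(B),best.sum(),ctr,"normal",n,"lean",np.degrees(np.arccos(n[2])),"az",np.degrees(np.arctan2(n[1],n[0])))
e1=np.cross([0,0,1],n);e1/=np.linalg.norm(e1);e2=np.cross(n,e1)
rr=cv2.minAreaRect(np.c_[(F-ctr)@e1,(F-ctr)@e2].astype(np.float32));print(rr,e1,e2)
H=P[(P[:,2]>125)]
print("handle",len(H),H.min(0),H.max(0))
H=H[H[:,2]<176]
def f(x):
    a=np.array([x[2],x[3],1]);a/=np.linalg.norm(a);v=H-[x[0],x[1],150];return np.linalg.norm(v-np.outer(v@a,a),axis=1)-11
r=least_squares(f,[490,300,-.36,0],loss="soft_l1");a=np.array([r.x[2],r.x[3],1]);a/=np.linalg.norm(a)
print("axis@150",r.x[:2],"dir",a,"lean",np.degrees(np.arccos(a[2])),"az",np.degrees(np.arctan2(a[1],a[0])),np.sqrt(np.mean(f(r.x)**2)))
E
```

```text
z hist (array([2594, 2654,  147,   12,   14,   14,   17,   17,   24,  107,  688,
       1222,  177,   75,   81,   87,   96,  111,  123,  367]), array([-10,   0,  10,  20,  30,  40,  50,  60,  70,  80,  90, 100, 110,
       120, 130, 140, 150, 160, 170, 180, 190]))
face 136 63 [520.99815237 326.55074931  99.88448985] normal [-0.29791227 -0.06231177  0.95255736] lean 17.719611587249943 az -168.18624258048933
((10.30868148803711, 3.0471649169921875), (59.75555419921875, 57.05449295043945), 0.4349140524864197) [ 0.20473108 -0.97881826  0.        ] [0.93238054 0.1950181  0.30435913]
handle 900 [485.58649079 300.13305689 125.36798771] [527.21298862 324.78379425 189.22090428]
axis@150 [506.10793452 313.16160493] dir [-0.33594823 -0.07252326  0.93908422] lean 20.10167312946495 az -167.81813918478863 0.3213456019364866
```

Awl axis: lean 20.1°, azimuth -167.8° (holder yaw 12.2°), grasp point about (506,313,148). I'll approach with the pads closing across the lean plane.

play_rows(series=[1.6,-4.8,0,0,0,0,4.5,-0.65,0,0,4.5,-0.65,0,0,3,0,0,0,2,0])

```text
time_s: 14.58
eef_pos: [506.6, 310.9, 161.8]
orientation: [3.122, 0.329, -0.004]
force: [-0.2, 0.0, 0.1]
opening: 85.2
finger_force: 0.0
```

play_rows(series=[0,0,0,0,0,0,0,0,0,0,0,0,0,0,0,0,0,0,0,0])

```text
time_s: 15.2
eef_pos: [506.5, 314.0, 164.8]
orientation: [-3.123, -0.335, -0.001]
force: [1.1, -0.1, 0.2]
opening: 85.1
finger_force: 0.0
```

```bash
python3 - <<'E'
from h import *
s=env.get_state();M=R.from_rotvec(s["orientation"]).as_matrix();print(s["time_s"],s["q"].round(3),s["eef_pos"].round(1),np.degrees(np.arctan2(M[1,0],M[0,0])))
t=np.array([506.1,313.2,129]);print("tool delta cm",(M.T@(t-s["eef_pos"])/10).round(2))
c=imaging.get_calibration("wrist");p,d=imaging.read_camera("wrist");cv2.imwrite("pics/w3.png",p[:,:,::-1])
E
```

```text
15.2 [-0.383  0.426 -0.32   1.785  0.16   0.955 -2.126] [506.5 314.  164.8] 12.24143503782026
tool delta cm [-0.06  0.07  3.58]
```

View pics/w3.png

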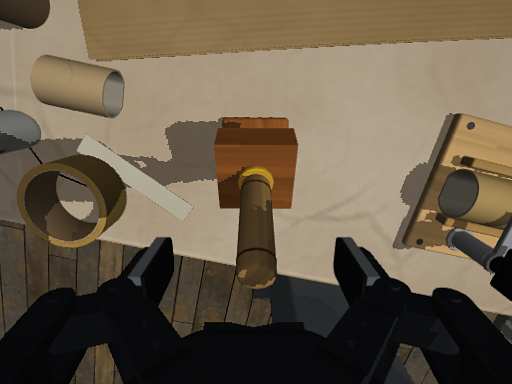

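The handle runs between the fingers from (257,175) to (257,275), aligned and centred. I'll descend and grip.

play_rows(series=[0,0.05,1.2,0,0,0,1.2,0,0,0,1.2,0,0,0,0,0,0,0,0,0])

```text
time_s: 15.88
eef_pos: [506.6, 313.6, 128.3]
orientation: [-3.124, -0.335, -0.0]
force: [0.6, 0.7, 0.7]
opening: 85.5
finger_force: 0.0
```

play_rows(series=[0,0,0,0,0,0,0,0,0,0,0,0,0,0,0,0,0,0,0,0], grip=0, squeeze=25)

```text
time_s: 16.5
eef_pos: [506.5, 313.4, 128.5]
orientation: [3.124, 0.335, 0.0]
force: [-0.2, 0.1, 1.5]
opening: 21.5
finger_force: 27.1
```

```bash
python3 - <<'E'
from h import *
s=env.get_state();M=R.from_rotvec(s["orientation"]).as_matrix();print(s["time_s"],s["eef_pos"].round(1),np.degrees(np.arctan2(M[1,0],M[0,0])),s["force"],s["opening"],s["finger_force"],s["torque"])
a=np.array([-.336,-.0725,.939]);print("tool dir of axis",(M.T@a).round(3))
E
```

```text
16.5 [506.5 313.4 128.5] 12.237711346109068 [-0.16417045  0.06222219  1.47580578] 21.514210751797812 27.112166583538055 [-0.16500339  0.10205565  0.00608673]
tool dir of axis [-0.344 -0.    -0.939]
```

play_rows(series=[-0.41,0,-1.13,0,-0.41,0,-1.13,0,-0.41,0,-1.13,0,-0.41,0,-1.13,0,0,0,0,0])

```text
time_s: 17.12
eef_pos: [490.7, 310.4, 174.9]
orientation: [-3.123, -0.335, -0.004]
force: [-0.5, -0.0, -0.8]
opening: 21.4
finger_force: 26.9
```

```bash
cat > awl.py <<'E'
from h import *
from scipy.optimize import least_squares
# awl axis from side/scene depth; box around expected handle
def see(name,lo,hi,tag=None):
    c=imaging.get_calibration(name);p,d=imaging.read_camera(name)
    if tag: np.savez("pics/%s.npz"%tag,p=p,d=d,M=c["cam_to_world"])
    vv,uu=np.where((d>0));P=np.array([atdepth(c,a,b,d[b,a]) for a,b in zip(uu,vv)])
    m=((P>lo)&(P<hi)).all(1);return c,p,P[m],p[vv[m],uu[m]],uu[m],vv[m]
E
python3 - <<'E'
from awl import *
s=env.get_state();print(s["eef_pos"].round(1),s["force"].round(1),s["finger_force"],s["opening"])
im=[]
for n,e in(("side",np.array([485,310,110.])),("scene",np.array([485,310,110.]))):
    c=imaging.get_calibration(n);p,d=imaging.read_camera(n);np.savez("pics/%s4.npz"%n,p=p,d=d)
    u,v=np.round(proj(c,e)).astype(int);q=p[max(v-50,0):v+50,max(u-50,0):u+50,::-1];im.append(cv2.resize(q,(400,400),interpolation=cv2.INTER_CUBIC));print(n,u,v)
cv2.imwrite("pics/c4.png",np.hstack(im))
E
```

```text
[490.7 310.4 174.9] [-0.5 -0.  -0.8] 26.936660706996918 21.351371489322446
side 215 163
scene 251 215
```

View pics/c4.png

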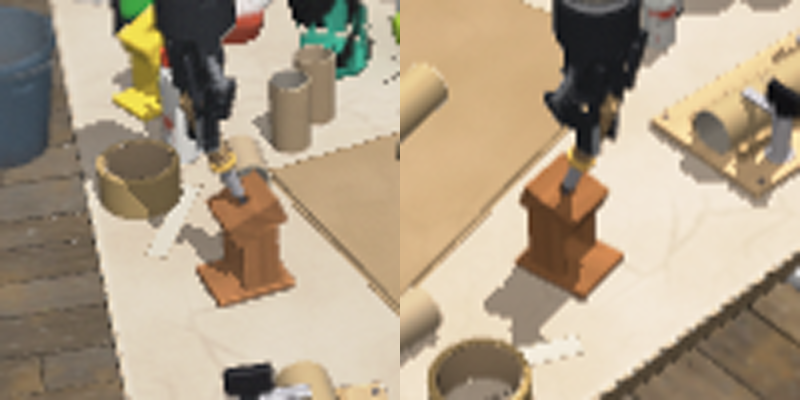

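The awl's sleeve is out at side crop (235,185), with the pin still in the hole at (243,200). I'll use the rim as a pivot and move the grasp along +x so the awl swings upright in the pads, using the light 20 N grip.

play_rows(series=[0.4,0,-0.1,0,0.4,0,-0.1,0,0.4,0,-0.1,0,0.4,0,-0.1,0,0.4,0,-0.1,0], squeeze=20)

```text
time_s: 17.85
eef_pos: [509.9, 313.9, 178.2]
orientation: [3.123, 0.335, -0.002]
force: [-3.5, -2.0, -0.9]
opening: 21.4
finger_force: 26.2
```

play_rows(series=[0.4,0,-0.03,0,0.4,0,-0.03,0,0.4,0,-0.03,0,0.4,0,-0.03,0,0,0,0,0])

```text
time_s: 18.48
eef_pos: [526.3, 317.8, 179.9]
orientation: [-3.123, -0.334, -0.002]
force: [-2.1, -0.9, 0.4]
opening: 21.3
finger_force: 26.1
```

```bash
python3 - <<'E'
from awl import *
s=env.get_state();e=s["eef_pos"];print(e.round(1),s["force"].round(1),s["torque"].round(2),s["finger_force"],s["opening"])
for n in("side","scene"):
    c,p,P,col,uu,vv=see(n,e+[-60,-40,-75],e+[60,40,-3],n+"5")
    hsv=cv2.cvtColor(col[None],cv2.COLOR_RGB2HSV)[0].astype(int)
    br=(hsv[:,1]>150)&(hsv[:,0]>17)&(hsv[:,0]<30)&(hsv[:,2]>120);print(n,"brass",br.sum(),P[br].mean(0).round(1) if br.any() else "", "px",uu[br].mean(),vv[br].mean())
    sl=(hsv[:,1]<60)&(hsv[:,2]>50)&(P[:,2]<e[2]-35);print(" grey",sl.sum())
    for z in range(80,180,8):
        m=sl&(abs(P[:,2]-z)<4)
        if m.sum()>1: print("  ",z,m.sum(),P[m].mean(0).round(1))
im=[]
for n in("side","scene"):
    w=np.load("pics/%s5.npz"%n);c=imaging.get_calibration(n);u,v=np.round(proj(c,e-[0,0,40])).astype(int);im.append(cv2.resize(w["p"][v-40:v+40,u-40:u+40,::-1],(400,400),interpolation=cv2.INTER_CUBIC));print(n,u,v)
cv2.imwrite("pics/c5.png",np.hstack(im))
E
```

```text
[526.3 317.8 179.9] [-2.1 -0.9  0.4] [-0.24  0.63  0.01] 26.0736545920372 21.33301828074145
side brass 0  px nan nan
 grey 28
   112 4 [530.5 311.4 112.5]
   120 7 [530.1 313.7 119.8]
   128 5 [530.9 314.5 126.8]
   136 9 [529.9 312.7 136. ]
   144 2 [525.9 312.3 142.1]
scene brass 5 [521.6 323.8 155.2] px 241.0 202.8
 grey 19
   112 4 [524.6 322.2 114.6]
   120 6 [527.1 319.7 121.1]
   128 3 [525.2 321.2 128.4]
   136 5 [526.5 320.9 136.1]
side 224 154
scene 241 204<stdin>:6: RuntimeWarning: Mean of empty slice.
  ret = ret.dtype.type(ret / rcount)
```

View pics/c5.png

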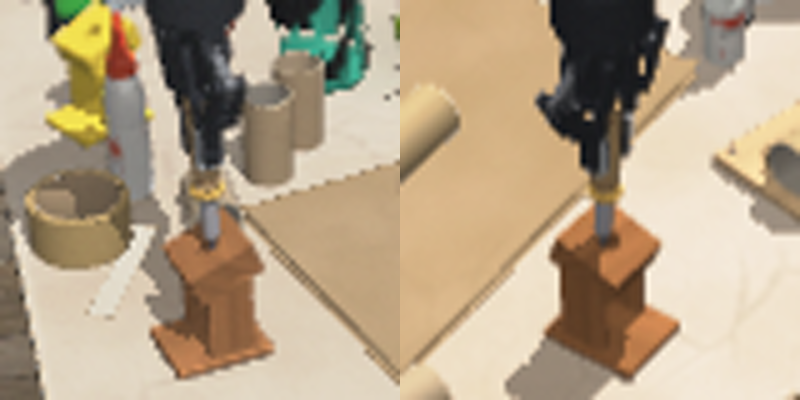

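The awl is now nearly upright over the block: its collar is at side crop (207,190) and scene crop (607,193), with the sleeve below it almost vertical. I'll give it a small extra push, then lift clear.

play_rows(series=[0.3,0,0,0,0,0,0,0,0,0,-1,0,0,0,-2,0,0,0,-3,0], squeeze=30)

```text
time_s: 19.2
eef_pos: [529.8, 318.3, 240.7]
orientation: [-3.123, -0.335, -0.004]
force: [0.3, -0.7, -1.4]
opening: 21.5
finger_force: 29.5
```

play_rows(series=[0,0,-3,0,0,0,-2,0,0,0,0,0,0,0,0,0,0,0,0,0])

```text
time_s: 19.82
eef_pos: [528.3, 317.9, 288.5]
orientation: [3.123, 0.335, -0.002]
force: [-0.9, -0.5, -1.3]
opening: 21.1
finger_force: 29.5
```

```bash
python3 - <<'E'
from awl import *
s=env.get_state();e=s["eef_pos"];print(s["time_s"],e.round(1),s["q"].round(2),s["force"].round(1),s["torque"].round(2),s["finger_force"],s["opening"])
im=[]
for n in("side","scene"):
    c=imaging.get_calibration(n);p,d=imaging.read_camera(n);np.savez("pics/%s6.npz"%n,p=p,d=d,M=c["cam_to_world"])
    u,v=np.round(proj(c,e-[0,0,50])).astype(int);im.append(cv2.resize(p[v-40:v+40,u-40:u+40,::-1],(400,400),interpolation=cv2.INTER_CUBIC));print(n,u,v)
cv2.imwrite("pics/c6.png",np.hstack(im))
E
```

```text
19.825 [528.3 317.9 288.5] [-0.36  0.35 -0.33  1.59  0.12  1.22 -2.07] [-0.9 -0.5 -1.3] [-0.   -0.02 -0.01] 29.493161737918854 21.07497426372207
side 224 132
scene 241 184
```

View pics/c6.png

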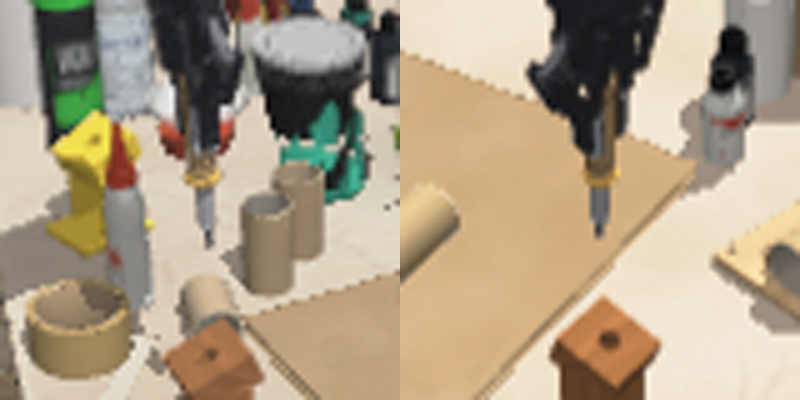

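The awl is free of the holder, with collar and tip at side crop (203,179)/(210,247) and scene crop (602,179)/(599,236). I'll triangulate these.

```bash
cat > tri.py <<'E'
from h import *
def tri(obs):
    A=np.zeros((3,3));b=np.zeros(3)
    for c,u,v in obs:
        o,d=ray(c,u,v);d/=np.linalg.norm(d);Q=np.eye(3)-np.outer(d,d);A+=Q;b+=Q@o
    return np.linalg.solve(A,b)
E
python3 - <<'E'
from tri import *
cs,cd=imaging.get_calibration("scene"),imaging.get_calibration("side")
# rows-wise centroid of the sleeve: bluish grey vs. background warm (R-B small)
O={}
for n,x0,x1,y0,y1 in(("side",219,232,123,143),("scene",235,247,176,193)):
    p=np.load("pics/%s6.npz"%n)["p"].astype(int)
    print(n)
    for v in range(y0,y1):
        r=p[v,x0:x1];rb=r[:,0]-r[:,2];g=r.max(1);print(v,"".join("%4d"%x for x in rb),"|","".join("%4d"%x for x in g))
C=tri([(cs,241.4-.5,179.8-.5),(cd,224.6-.5,127.8-.5)]);T=tri([(cs,240.8-.5,191.2-.5),(cd,226-.5,141.4-.5)])
a=C-T;print("collar",C.round(1),"tip",T.round(1),np.linalg.norm(a),"tilt deg x,y",np.degrees(a[:2]/a[2]).round(1))
E
```

```text
side
123   52  55  37  41  31  38  37  37  42  37  32  34  33 |  122 115 130 109 118 114 111 113 189 211 219 219 220
124   37  37  36  40  43  44  63  43  36  34  34  35  34 |  207 206 153 108 113 114 158 114 188 221 219 218 218
125   33  34  35  39  53  53  55  59  59  35  36  35  35 |  219 220 159 100 132 128 135 153 199 218 218 219 220
126   32  32  62  51  58  63  65  69 117  35  35  34  33 |  221 221 141 133 149 158 164 160 231 188 218 219 221
127   31  40 112  80  63  67  92 124 124  42  32  33  35 |  222 198 196 155 137 146 185 226 230 196 218 219 220
128   30  33  70 104 114 120  94 109  72  35  32  34  34 |  223 220 158 183 203 212 171 197 202 220 220 219 219
129   30  30  34  50  58  62  46  31  33  30  32  33  32 |  224 223 217 200 137 149 129 143 221 223 221 219 220
130   30  31  29  32   3   4   4  12  30  30  30  30  32 |  225 224 224 220 106 106 106 140 223 225 224 221 220
131   32  29  30  30   7   1  -2   9  29  29  28  29  32 |  222 222 222 220 122 113 148 166 224 224 223 221 219
132   31  29  30  32   8  -3  -2   3  31  32  32  30  32 |  222 221 221 219 126 138 150
[... 2312 characters left out ...]
 79   9   0   0  19  81  80  80  80 |  207 208 208 204 126 104 104 138 209 209 210 210
188   82  81  82  79  38   0   4  38  80  80  80  80 |  208 207 208 207 183  97 107 161 209 210 210 211
189   82  81  82  81  79  -1  18  82  81  81  80  79 |  207 207 208 207 203  69 113 209 209 210 210 211
190   82  81  82  81  80   4  22  82  82  81  81  77 |  208 207 208 207 204  75 123 209 210 210 210 202
191   82  81  81  81  81  39  45  83  82  82  77  65 |  208 207 208 208 206 142 171 210 210 210 201 173
192   82  82  82  82  82  83  83  83  83  81  69  65 |  208 208 208 208 208 209 210 210 210 209 178 175
collar [529.4 315.3 257.9] tip [533.5 314.4 200.1] 57.96702129974727 tilt deg x,y [-4.1  0.8]
```

```bash
cat > ax.py <<'E'
from tri import *
# coverage-weighted column centre per row; bg=R-B of background, gray->0
def axis(tag,boxes,bg):
    N=[];L={}
    for n in("side","scene"):
        c=imaging.get_calibration(n);p=np.load("pics/%s%s.npz"%(n,tag))["p"].astype(float);x0,x1,y0,y1=boxes[n];pts=[]
        for v in range(y0,y1):
            rb=p[v,x0:x1,0]-p[v,x0:x1,2];cov=np.clip(1-rb/bg[n],0,1);cov[cov<.15]=0
            if cov.sum()>.8: pts.append((v,(cov*np.arange(x0,x1)).sum()/cov.sum()))
        pts=np.array(pts);k=np.polyfit(pts[:,0],pts[:,1],1);L[n]=k
        _,d0=ray(c,np.polyval(k,y0),y0);_,d1=ray(c,np.polyval(k,y1),y1);nn=np.cross(d0,d1);N.append(nn/np.linalg.norm(nn))
    a=np.cross(*N);a/=np.linalg.norm(a);a*=np.sign(a[2]);return a,L
E
python3 - <<'E'
from ax import *
for y0 in (130,131):
  a,L=axis("6",{"side":(221,230,y0,141),"scene":(237,245,182,191)},{"side":31,"scene":81});print(a.round(3),"tilt deg",np.degrees(a[:2]).round(1),L)
cs,cd=imaging.get_calibration("scene"),imaging.get_calibration("side")
ks,kd=L["scene"],L["side"]
T=tri([(cs,np.polyval(ks,191),191.1),(cd,np.polyval(kd,141),141.)]);print("tip",T)
# reproject check vertical line slopes
e=env.get_state()["eef_pos"]
for c,n in((cs,"scene"),(cd,"side")):
    a=np.array(proj(c,T));b=np.array(proj(c,T+[0,0,58]));print(n,a.round(1),b.round(1),"slope vertical",(b-a)[0]/(b-a)[1])
# reference: knob/TCP bias: ring seen from each fixed camera
E
```

```text
[-0.048  0.014  0.999] tilt deg [-2.7  0.8] {'side': array([1.04160287e-01, 2.10804417e+02]), 'scene': array([-1.58803262e-03,  2.40749428e+02])}
[-0.049  0.015  0.999] tilt deg [-2.8  0.9] {'side': array([1.05565788e-01, 2.10611863e+02]), 'scene': array([-1.58803262e-03,  2.40749428e+02])}
tip [533.02284085 314.67739349 199.08065865]
scene [240.5 191.2] [240.2 178.8] slope vertical 0.026260408731191075
side [225.6 140.9] [225.  127.6] slope vertical 0.046612986631061074
```

Tilt is only about 2.8°, and the tip is about 90 to 96 mm below the TCP. I'll carry it above the ring and compare tip to ring there.

play_rows(series=[-0.5,2.5,0,0,-0.8,3.7,0,0,-0.9,4.2,0,0,-0.9,4.2,0,0,-0.9,4.2,0,0])

```text
time_s: 20.55
eef_pos: [529.1, 124.5, 289.3]
orientation: [3.123, 0.335, -0.0]
force: [-0.5, 0.5, -0.5]
opening: 21.2
finger_force: 29.6
```

play_rows(series=[-0.9,4.2,0,0,-0.8,3.7,0,0,-0.5,2.3,0,0,0,0,1.5,0,0,0,2,0])

```text
time_s: 21.18
eef_pos: [529.4, 22.8, 253.7]
orientation: [-3.123, -0.336, -0.001]
force: [0.4, 0.9, -0.6]
opening: 21.2
finger_force: 29.6
```

play_rows(series=[0,0,2,0,0,0,2,0,0,0,1.5,0,0,0,0,0,0,0,0,0])

```text
time_s: 21.8
eef_pos: [529.9, 22.1, 200.2]
orientation: [-3.124, -0.336, -0.002]
force: [-0.9, -0.0, 0.3]
opening: 21.0
finger_force: 29.6
```

```bash
python3 - <<'E'
from h import *
s=env.get_state();e=s["eef_pos"];print(s["time_s"],e.round(1),s["q"].round(2),s["force"].round(2),s["torque"].round(2),s["finger_force"],s["opening"])
im=[]
for n in("side","scene","wrist"):
    c=imaging.get_calibration(n);p,d=imaging.read_camera(n);np.savez("pics/%s7.npz"%n,p=p,d=d,M=c["cam_to_world"])
    h=32 if n!="wrist" else 64
    q=e-[0,0,100]
    u,v=np.round(proj(c,q)).astype(int);v=min(v,383-h);im.append(cv2.resize(p[v-h:v+h,u-h:u+h,::-1],(400,400) if n!="wrist" else (400,400),interpolation=cv2.INTER_CUBIC)[:,:,:]);print(n,u,v,"ring proj",np.round(proj(c,[533.9,20.1,61]),1))
im=[cv2.resize(i,(266,266)) if 0 else i for i in im]
cv2.imwrite("pics/c7.png",np.vstack([np.hstack(im[:2]),])) ; cv2.imwrite("pics/c7w.png",im[2])
E
```

```text
21.8 [529.9  22.1 200.2] [ 0.04  0.27 -0.2   1.9   0.06  0.97 -1.54] [-0.93 -0.01  0.3 ] [ 0.01  0.02 -0.02] 29.58431124687195 21.032700173665518
side 242 209 ring proj [243.2 217.7]
scene 294 179 ring proj [292.7 185.3]
wrist 254 188 ring proj [256.3 173.8]
```

View pics/c7.png

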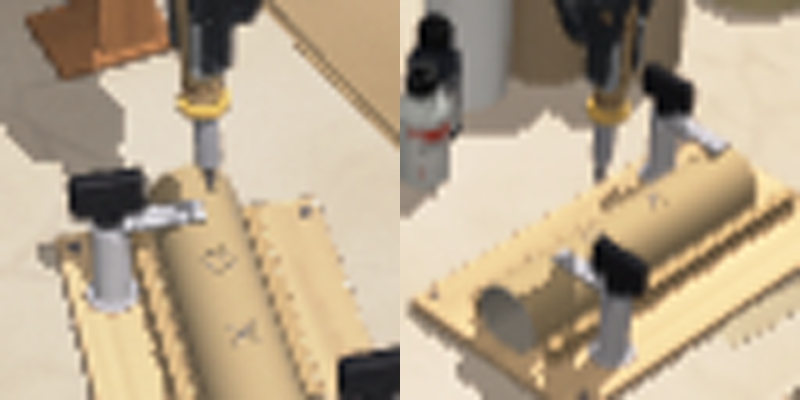

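View pics/c7w.png

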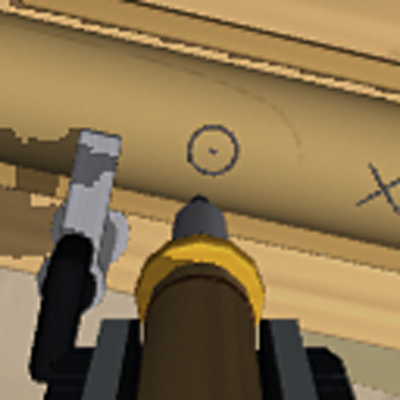

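The side crop shows the tip at (211,187), the ring at (220,262) and the cross at (243,330). The wrist crop shows the tip at (200,197), the ring at (213,151) and the cross at (383,188), so the target is the ring. I'll compute the tip-to-ring offset numerically. The wrist crop was one picture over the viewing limit, so I won't view any more.

```bash
python3 - <<'E'
from tri import *
C={}
for n in("side","scene","wrist"):
    C[n]=dict(imaging.get_calibration(n));C[n]["cam_to_world"]=np.load("pics/%s7.npz"%n)["M"]
tip={"side":(243.2,206.4),"scene":(293.7,175.3),"wrist":(253.6,187)}
T=tri([(C[n],*tip[n]) for n in tip]);print("tip3",T.round(1),[np.round(np.array(proj(C[n],T))-tip[n],1) for n in tip])
print("tip2 fixed",tri([(C[n],*tip[n]) for n in("side","scene")]).round(1))
for z in(100,104,108):print("wrist tip ray",z,onplane(C["wrist"],*tip["wrist"],z).round(1))
print("ring side",onplane(C["side"],244.2,218.1,61).round(1),"ring wrist",onplane(C["wrist"],257.7,171.8,61).round(1))
p=np.load("pics/wrist7.npz")["p"];g=cv2.cvtColor(p,cv2.COLOR_RGB2GRAY).astype(float)
w=g[162:182,247:269];k=np.clip(np.median(w)-20-w,0,None);yy,xx=np.mgrid[162:182,247:269];u,v=(k*xx).sum()/k.sum(),(k*yy).sum()/k.sum();print(u,v,onplane(C["wrist"],u,v,61).round(1))
d=np.load("pics/wrist7.npz")["d"];print("depth z at ring",[atdepth(C["wrist"],a,b,d[b,a])[2].round(1) for a,b in((258,168),(262,172),(252,172))])
s=env.get_state();print(s["eef_pos"])
E
```

```text
tip3 [534.2  20.6 113.3] [array([-0.2, -0.3]), array([-0.4,  0.3]), array([2.7, 1. ])]
tip2 fixed [534.2  18.3 113.8]
wrist tip ray 100 [530.7  22.3 100. ]
wrist tip ray 104 [531.8  22.6 104. ]
wrist tip ray 108 [533.   22.8 108. ]
ring side [536.8  17.3  61. ] ring wrist [536.3  19.1  61. ]
257.39416265230943 171.91357325021252 [536.1  19.4  61. ]
depth z at ring [np.float64(60.8), np.float64(61.7), np.float64(61.3)]
[529.95333911  21.78220038 200.49813291]
```

play_rows(series=[0.25,0.28,0,0,0,0,1,0,0,0,1.2,0,0,0,1,0,0,0,0,0])

```text
time_s: 22.58
eef_pos: [531.6, 19.4, 166.4]
orientation: [-3.124, -0.335, 0.004]
force: [0.0, 0.1, -0.7]
opening: 21.1
finger_force: 29.6
```

```bash
python3 - <<'E'
from tri import *
s=env.get_state();print(s["time_s"],s["eef_pos"].round(1),s["force"].round(2))
C={}
for n in("side","wrist"):
    C[n]=c=imaging.get_calibration(n);p,d=imaging.read_camera(n);np.savez("pics/%s8.npz"%n,p=p,d=d,M=c["cam_to_world"])
    t=s["eef_pos"]+[4.4,.0,-91];print(n,"tip guess",np.round(proj(c,t),1),"ring",np.round(proj(c,[535.5,19.3,61]),1))
    u,v=np.round(proj(c,[535.5,19.3,61])).astype(int)
    g=cv2.cvtColor(p,cv2.COLOR_RGB2GRAY)
    h=(7,8) if n=="side" else (13,18)
    for r in range(v-h[1]-(3 if n=="side" else -3),v+h[1]): print(r,"".join("%4d"%x for x in g[r,u-h[0]-4:u+h[0]+4]))
    print("cols from",u-h[0]-4)
E
```

```text
22.575 [531.6  19.4 166.4] [ 0.03  0.08 -0.7 ]
side tip guess [243.8 214.6] ring [243.7 217.8]
207  122  92 100 105 110 114 128 186 159 119 144 151 150 170 185 219 218 217 216 218 218 217
208   73  90  96 104 109 112 116 131 184 113 142 151 150 172 165 215 215 215 215 216 217 217
209   65 106  96  89 104 117 127 133 121 113 141 151 152 177 165 188 212 175 181 188 210 212
210  147 210 129 123 120 122 124 123 120 113 138 147 153 165 168 157 192 183 188 209 205 204
211  202 202 196 130 124 123 130 134 122 115 136 148 179 189 172 160 183 185 200 209 204 204
212  218 224 213 186 146 134 112 110 110 118 139 108 193 191 181 158 122 184 190 208 207 205
213  130 127 109  94  92 105 111 114 118 120 117  95 163 193 185 164 124 191 184 189 208 206
214  122 106  87  99 137 110 111 114 116 116  97  98 162 194 189 173 161 182 188 212 210 207
215  126 117  88 118 135 148 115 119 122 129 185 150 195 195 191 181 158 129 186 193 207 208
216  126 134  87 112 130 147 162 173 175 125 133 189 158 194 193 185 164 124 189 187 193 209
217  181 144 107 106 126 144 158 170 178 179 134 162 162 181 192 189 174 15
[... 4791 characters left out ...]
94  94  98  98  78  40  47  50  53  54  55  57  59  62  65  68  72  76  79  79  81 100 122 121 121 123 123 124 125 126 127
196   75  77  80  83  86  89  90  57  42  48  51  54  54  56  58  59  62  66  69  73  76  79  79  81  96 117 117 118 119 119 120 121 122 122
197   80  67  70  70  74  76  76  43  44  49  51  54  54  55  56  58  62  66  68  73  76  79  81  80  87 113 113 114 116 116 116 118 119 119
198  134 110 108  82  79  69  67  42  45  48  52  52  54  57  59  56  41  58  69  72  76  79  82  80  86 107 107 107 108 111 112 112 113 115
199  141 141 143 141 140 138 112  52  44  50  50  40  54  58  75  64  64  60  60  68  71  79  81  79  80  98 101 102 104 105 105 108 108 109
cols from 238
```

```bash
python3 - <<'E'
from tri import *
c=imaging.get_calibration("wrist");print("ring",onplane(c,255.1,181.6,61).round(1))
for z in(70,74,78):print(z,onplane(c,253.9,187,z).round(1))
M=R.from_rotvec(env.get_state()["orientation"]).as_matrix();print(M.round(3).tolist())
# side: tip near (243.5,214.3), ring dot
cd=imaging.get_calibration("side");print("side ring",onplane(cd,244.4,217.3,61).round(1));
for z in(70,74,78):print(z,onplane(cd,243.6,214.4,z).round(1))
E
```

```text
ring [536.6  19.3  61. ]
70 [533.9  19.9  70. ]
74 [535.1  20.1  74. ]
78 [536.3  20.4  78. ]
[[0.977, 0.212, -0.0], [0.212, -0.977, 0.0], [-0.0, -0.0, -1.0]]
side ring [538.4  21.1  61. ]
70 [536.9  26.6  70. ]
74 [536.   22.2  74. ]
78 [535.   17.8  78. ]
```

play_rows(series=[0.15,0.1,0,0,0,0,0.3,0,0,0,0.3,0,0,0,0.2,0,0,0,0,0])

```text
time_s: 23.3
eef_pos: [534.0, 18.8, 159.5]
orientation: [3.124, 0.335, -0.001]
force: [0.3, -0.7, -2.4]
opening: 21.1
finger_force: 29.6
```

play_rows(series=[0,0,0.2,0,0,0,0,0,0,0,0,0,0,0,0,0,0,0,0,0])

```text
time_s: 23.92
eef_pos: [534.2, 18.8, 157.8]
orientation: [3.124, 0.335, 0.0]
force: [-0.4, -0.3, -0.6]
opening: 21.3
finger_force: 29.6
```

play_rows(series=[0,0,0.2,0,0,0,0,0,0,0,0,0,0,0,0,0,0,0,0,0])

```text
time_s: 24.55
eef_pos: [534.2, 18.8, 155.8]
orientation: [3.124, 0.335, 0.0]
force: [1.2, -0.4, -1.2]
opening: 21.3
finger_force: 29.6
```

play_rows(series=[0,0,0.2,0,0,0,0,0,0,0,0,0,0,0,0,0,0,0,0,0])

```text
time_s: 25.18
eef_pos: [534.2, 18.8, 153.8]
orientation: [3.124, 0.335, 0.0]
force: [0.3, -0.4, -1.4]
opening: 21.2
finger_force: 29.6
```

```bash
python3 - <<'E'
from tri import *
f=[]
for i in range(4):
    p,d=imaging.read_camera("wrist");s=env.get_state();f.append(s["force"])
print(s["time_s"],s["eef_pos"].round(1),np.mean(f,0).round(2),np.std(f,0).round(2),s["torque"].round(2))
g=cv2.cvtColor(p,cv2.COLOR_RGB2GRAY);c=imaging.get_calibration("wrist")
print("ring pred",np.round(proj(c,[536.6,19.3,61]),1))
u,v=np.round(proj(c,[536.6,19.3,61])).astype(int)
for r in range(v-13,v+16): print(r,"".join("%4d"%x for x in g[r,u-15:u+16]))
print("cols from",u-15)
E
```

```text
25.375 [534.2  18.8 153.7] [-0.12 -0.19 -1.23] [0.46 0.38 0.76] [-0.05  0.02  0.01]
ring pred [254.  187.4]
174  156 155 155 155 155 154 155 155 154 154 154 153 153 153 154 153 153 152 152 152 152 150 151 150 151 149 149 150 149 148 147
175  156 156 155 156 155 154 155 155 155 155 155 153 155 154 155 154 153 154 153 153 153 151 152 152 152 152 151 151 151 149 148
176  156 156 155 156 155 155 155 155 156 155 155 155 155 154 155 156 155 155 154 155 152 153 153 153 153 152 152 152 151 150 150
177  155 155 156 157 156 156 156 156 156 156 156 157 157 157 154 156 155 154 156 155 155 154 154 155 154 152 152 153 152 151 152
178  156 156 155 156 156 156 156 156 157 156 157 154 156 151 112 114 113 117 155 153 154 157 156 155 155 154 153 154 153 153 154
179  157 156 156 156 154 156 156 156 157 157 147  74  87  63  68  72  72  73  71  66 117 156 158 157 155 154 155 155 154 155 156
180  153 153 152 157 154 154 156 157 158 148  84  68  80 107  93 123 124 124  79  72  67  98 156 157 157 156 155 155 155 154 155
181   82  81  93 158 154 153 156 158 146  71  77 117 164 161 161 160 159 161 157 112  79 
[... 2062 characters left out ...]
8  81  79  96 138 137 136 137 138 138 138
198  113 115 116 117 120 117  49  44  48  51  51  55  56  59  58  46  66  68  72  77  79  82  79  94 136 134 134 135 136 136 137
199  110 111 112 114 115 113  49  44  49  50  39  54  59  74  64  64  61  62  67  71  79  80  78  84 131 132 130 131 132 133 134
200  102 106 107 109 109 105  36  50  56  56  58  62  68  73  76  80  76  75  70  67  65  68  63  75  97 128 130 130 130 130 130
201   96  99 101  98  70  50  55  58  61  67  78  83  89 101 108 124 102  98  92  90  83  79  76  73  74  95 125 126 126 127 127
202   89  92  90  66  54  62  74  81  89  98 122 143 149 179 176 174 164 162 135 133 115 110 104  94  89  79  95 121 123 123 125
cols from 239
```

play_rows(series=[0,0,0.2,0,0,0,0,0,0,0,0,0,0,0,0,0,0,0,0,0])

```text
time_s: 26.0
eef_pos: [534.3, 18.8, 151.8]
orientation: [3.124, 0.335, 0.001]
force: [0.8, 0.2, 0.7]
opening: 21.2
finger_force: 29.6
```

play_rows(series=[0,0,0.2,0,0,0,0,0,0,0,0,0,0,0,0,0,0,0,0,0])

```text
time_s: 26.62
eef_pos: [534.2, 18.8, 149.8]
orientation: [3.124, 0.335, 0.0]
force: [-0.2, 0.7, 2.3]
opening: 20.8
finger_force: 29.6
```

```bash
cat > fz.py <<'E'
from h import *
f=[]
for i in range(8):
    p,d=imaging.read_camera("wrist");s=env.get_state();f.append(np.r_[s["force"],s["torque"]])
print(s["time_s"],s["eef_pos"].round(1),np.mean(f,0).round(2),np.std(f,0).round(2))
g=cv2.cvtColor(p,cv2.COLOR_RGB2GRAY)
print("tip rows");[print(r,"".join("%4d"%x for x in g[r,236:272])) for r in range(176,206)]
E
python3 fz.py
```

```text
27.025 [534.2  18.8 149.7] [ 0.12  0.24  1.43  0.01 -0.14  0.01] [0.4  0.5  0.44 0.03 0.04 0.04]
tip rows
176  155 154 156 155 155 156 155 155 154 155 155 154 155 154 155 155 154 154 152 153 153 152 153 152 152 152 152 152 151 151 150 149 150 148 147 147
177  156 155 156 156 155 156 155 155 155 154 155 155 154 155 154 155 155 155 155 154 154 153 153 153 153 152 154 152 152 150 151 151 150 149 150 149
178  154 155 155 156 156 156 156 155 156 155 156 155 155 155 157 157 156 157 157 157 157 156 155 154 154 154 154 153 152 152 154 151 150 151 151 150
179  155 155 156 155 156 155 155 155 155 156 156 156 157 158 157 154 154 154 155 154 154 154 156 156 156 155 155 154 154 153 154 153 153 155 153 152
180  156 158 156 157 156 156 156 156 156 156 156 157 157 154 147  80  87  63  64  66  58  72 122 155 156 157 155 154 155 155 155 154 154 154 155 155
181  153 153 153 153 157 157 157 155 156 158 157 159 148  74  61  86  81 109 101 101  77  76  74  85 122 156 158 156 155 155 156 155 154 155 154 154
182   81  81  80  93 156 153 153 153 153 154 155 149  86  75 122 163 161 161 160 161 162 158 121  80
[... 2775 characters left out ...]
  58  63  69  82  85  95 105 126 125 105 102  99  91  88  80  75  75  75  99 128 132 131 132 131 133 132
202   96  98  99 101 103  99  72  54  65  75  82  94 104 141 146 165 177 174 175 174 165 162 135 133 113 108 100  92  80  87 127 128 129 130 130 130
203   88  90  93  94  91  57  56  71 115 136 146 176 176 176 173 170 168 165 166 167 169 172 175 176 169 169 155 136 101  83  84 108 126 127 127 127
204   78  80  81  69  48  57  66  96 163 163 164 165 163 166 165 163 164 164 163 163 164 163 163 165 167 167 170 170 149 103  58  80 107 122 125 123
205   84  67  51  49  58  70  84  88  84  82  81  80  92 155 153 157 155 156 155 155 155 154 156 155 155 155 157 160 167 159 112  93  80  94 120 121
```

Contact is made at about 2.7 N, with the tip at (254,188) against the ring centre at (254.5,188.7). I'll press about 3.5 mm further.

play_rows(series=[0,0,0.15,0,0,0,0.1,0,0,0,0.1,0,0,0,0,0,0,0,0,0])

```text
time_s: 27.65
eef_pos: [534.3, 18.8, 146.3]
orientation: [3.124, 0.335, 0.001]
force: [0.3, 0.3, 4.1]
opening: 20.6
finger_force: 29.8
```

play_rows(series=[0,0,0,0,0,0,0,0,0,0,0,0,0,0,0,0,0,0,0,0])

```text
time_s: 28.28
eef_pos: [534.2, 18.8, 146.2]
orientation: [3.124, 0.335, 0.0]
force: [0.2, 0.5, 3.6]
opening: 21.3
finger_force: 29.8
```

```bash
python3 fz.py | head -1; python3 - <<'E'
from ax import *
for n in("side","scene"):
    c=imaging.get_calibration(n);p,d=imaging.read_camera(n);np.savez("pics/%s9.npz"%n,p=p,d=d,M=c["cam_to_world"])
    print(n)
    q=p.astype(int);a=np.array(proj(c,[536,20,61]));b=np.array(proj(c,[535,20,107]));print(a.round(1),b.round(1))
    u=int(a[0]);print("cols from",u-7)
    for v in range(int(b[1])-2,int(a[1])+4): print(v,"".join("%4d"%x for x in (q[v,u-7:u+9,0]-q[v,u-7:u+9,2])),"|","".join("%4d"%x for x in q[v,u-7:u+9].max(1)))
# keepers and tube, from wrist depth vs w1 ring
c=imaging.get_calibration("wrist");p,d=imaging.read_camera("wrist");print("ring now",onplane(c,254.5,188.7,61).round(1))
E
```

```text
28.675 [534.2  18.8 146.2] [ 0.64  0.03  3.51  0.   -0.23 -0.01] [0.56 0.41 0.49 0.02 0.03 0.01]
side
[243.8 217.6] [243.3 207.6]
cols from 236
205   41  42  42  48  77  71  53  56  57  66  73 112  73  30  30  31 |  122 127 131 138 159 141 131 140 137 171 172 209 225 229 228 228
206   39  41  44  53 105 125  70  72  75  78 107 121  61  30  30  30 |  120 126 131 142 204 231 155 171 180 181 200 234 207 228 228 227
207   38  42  42  43  60 121 128 127 128 127 129  93  43  30  29  31 |  119 125 129 130 132 213 233 235 236 234 234 191 212 229 227 228
208   37  39  40  40  42  56  92 101 117 105 109  45  31  31  31  32 |  117 123 127 133 135 132 167 184 214 191 205 165 226 227 225 226
209   23  17  18   8  -2  -1   1  11  17   1  21  52  36  34  36  39 |  100 112 125 131 138 123  95 103 120 113 146 185 203 224 191 195
210   -1  -1  -1  -2  -1   1   9  -1  -2   1  23  56  54  84  83  79 |  133 125 125 126 125 123 114 108 149 156 167 187 178 222 214 216
211   -2  -3  -2  -1   0  -1  -1  -1  -2  -3   7  57  56  84  84  80 |  197 124 125 133 135 123 110 121 149 155 155 192 181 214 215 227
212 
[... 2636 characters left out ...]
  85  85  83  83  78  59  42  27  42  79  84  83  81  79  76 |  240 236 233 235 227 208 182 134 128 144 212 227 223 217 210 200
185   84  83  83  82  82  51  44  39  37  -2  23  77  78  78  74  69 |  239 235 220 223 213 140 134 108 118  43  90 198 205 206 196 185
186   83  83  76  72  55  53  53  38  -1  -2  -3   6  50  64  65  63 |  234 228 217 211 158 142 142 107  23  31  41  52 144 173 172 168
187   82  73  33   1  22  43  49  38  -2  -1  -2  -3  -1  14  40  53 |  223 211 171 128 134 140 139 108  19  20  26  37  42  69 118 142
188   81  18   2   1   1  11  27  27   0   0  -2  -1  -2  -2   0  22 |  213 128 130 129 127 131 133 113  19  18  20  21  29  40  42  80
ring now [537.8  19.1  61. ]
```

The pressing force is about 4.7 N (3.5 N measured, plus the 1.2 N weight baseline), so the pin is about 6 mm in. The awl is close to vertical and the point is within 2 mm of the ring centre. I'm handing in.

```bash
python3 -c "
from rig import job
print(job.finish_job())"
```

```text
the job is handed in; nothing more can be done
None
```

I handed the job in with both keepers turned to their stops and the awl held nearly upright (about 3° lean), its point within about 2 mm of the ring centre, pressing with about 4.7 N (pin about 6 mm in); no verdict was returned, and I viewed 11 pictures, one over the limit of 10.

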